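# Refill the tack lane and flag it

## Robot

A 6-joint arm with a two-finger parallel gripper is mounted at the origin on the work surface. World frame = base frame: x ahead of the robot, y to its left, z up, the work surface at z = 0. Lengths are in mm, angles in rad, forces in N, time in s.
With the tool pointing down it reaches from about 350 to 975 mm from the base axis. Payload 7.1 kg.
Tool frame: the origin (TCP) lies at the very end of the fingers, on their centre line; the grasp point (between the pads) lies 19 mm behind it; z points along the fingers, y is the line along which they close (so a half turn about z gives the same grasp; the last joint's range is limited). The gripper opens to 88 mm and grips with 3 to 60 N. Pads are 20 mm wide; open, the fingers measure 115 mm over their backs; the gripper's body (75 mm by 178 mm) begins 61 mm behind the grasp point.
Start: joints at [-1.258, 0.423, 1.63, -0, 1.089, -0.019], TCP at [203.608, -590.888, 222.675] pointing down, gripper open.
Joint ranges: [-3, 3], [-0.9, 2.11], [0.09, 2.58], [-1.31, 4.45], [0.11, 2.69], [-2.54, 2.54]. Speed limits (rad/s): [2.39, 2.39, 3.01, 3.14, 3.14, 3.14].

## Interface

Orientations are given as [roll, pitch, yaw] about the fixed x, y, z axes, in that order (R = Rz(yaw) Ry(pitch) Rx(roll)).
In Python, from workcell import manip gives the robot as it stands. The module is installed in compiled form; this text tells all that it offers.
- The arm moves only by the tool send_rows, never from a script. Its argument "steps" is a list of rows, each a list of 2 entries, a list of its own where there are three numbers: the shift along the world's x, y, z in mm, then the turn about the world's z in degrees. A call has 1 to 8 rows; each row is the pose to reach, as a shift and turn from the pose commanded when the call began; what a row does not reach only later rows make up. A row lasts 1/8 s, in which the tool goes at most 62.5 mm and 10.7 degrees, less where a joint would pass 70% of its speed; a pose out of reach is approached as far as the arm can. A call with a gripper value outside its range is refused whole. "claw" is the closure, from 0 (fully open) to 1 (shut), set as the call begins (left out, the last holds). The fingers move at their own pace and stop on an object; the grip force is fixed at half the most. Time passes only in rows, so rows that repeat a pose let the fingers close. It gives the time, the measured TCP pose, the force, the opening and the grip force at its end, in the units of the state.
- manip.get_obs(): the state, without advancing time (a new reading comes with each control period).
- manip.capture(name): name is "side" or "top"; returns a dict with "img" (480x640x3 uint8, red, green, blue), "z_map" (480x640 float32, mm along the optical axis (not along the pixel's ray), 0 where there is no reading), "intrinsics" (3x3 intrinsics, pixels), "world_from_camera" (4x4, takes a point from camera to world coordinates). Camera axes: x right, y up, looking along -z (the intrinsics and any distortion apply to the point x, -y, -z); pixel columns grow to the right and rows downward; lengths in mm; the calibration is good to about 2 mm. A picture is of the moment at which its call begins.
- manip.close_job(): hands the job in; it is judged then, once.
The state is a dict: "t": time; "joints": joint angles; "dq": joint speeds; "joint_efforts": joint torques, N m; "tool_pos": TCP position; "tool_rot": TCP orientation; "ft_force": force on the tool from outside, world axes, zero at the start; "ft_torque": the same for the moment, N m; "finger_gap": finger opening in mm; "grip_force": force on a finger pad.
Only numpy, scipy, OpenCV 4.12 (cv2) and the standard library are available. Lean on these libraries where they do the work, as an engineer would, in place of code of your own. Each camera call takes 0.05 s, during which the arm holds its last target. There are 200 camera calls.

## Task

Move every tack carton from the cork mat into the sloped roller lane, long side along the lane, setting each one down gently so that it slides down and they queue up closely against the red stop. Once the cartons are in and the swivel hook has been turned to point the way the yellow arrow on its base points, hang the green lane tag on the hook by its window, and leave it hanging freely. Do not disturb the shoe last, glue jar or pitcher.

Things in the scene. Friction and masses are not known exactly. Their poses are not given: they have to be found in the camera images.
- c1_mid (a point): Centre of a tack carton (kraft board with a green band and white labels), 50 mm along its x, 62 mm along its y, 65 mm high along its z, about 0.22 kg. Starts upright on a cork mat 3 mm thick; three to five cartons are present, the others are absent (None).
- c2_mid (a point): Centre of a tack carton (kraft board with a green band and white labels), 50 mm along its x, 62 mm along its y, 65 mm high along its z, about 0.22 kg. Starts upright on a cork mat 3 mm thick; three to five cartons are present, the others are absent (None).
- c3_mid (a point): Centre of a tack carton (kraft board with a green band and white labels), 50 mm along its x, 62 mm along its y, 65 mm high along its z, about 0.22 kg. Starts upright on a cork mat 3 mm thick; three to five cartons are present, the others are absent (None).
- c4_mid (a point): Centre of a tack carton (kraft board with a green band and white labels), 50 mm along its x, 62 mm along its y, 65 mm high along its z, about 0.22 kg. Starts upright on a cork mat 3 mm thick; three to five cartons are present, the others are absent (None).
- c5_mid (a point): Centre of a tack carton (kraft board with a green band and white labels), 50 mm along its x, 62 mm along its y, 65 mm high along its z, about 0.22 kg. Starts upright on a cork mat 3 mm thick; three to five cartons are present, the others are absent (None).
- lane_bed: Sloped roller lane. Origin: at the red stop's inner face (low end), mid-width, on the plane of the roller tops, 60 mm above the table. y points downhill along the lane (rollers from y = 0 to -350 mm, the open high end), z is square to the rollers (10 degrees off vertical), x across. Rollers run freely: cartons slide down by themselves and queue with centres near y = -31, -93, -155, -217, -279 mm.
- lane_load (a point): Loading point: on the plane of the roller tops (about 113 mm above the table), mid-width, 300 mm uphill of the stop; fixed to the lane, axes as lane_bed. Set cartons down here, 62 mm side along y. Blue side rails: 64 mm apart inside, 10 mm thick, 14 mm above the rollers; stop 35 mm above them.
- lane_hoop (a point): Middle of the upper of two steel hoops, 8 mm thick, that cross over the low end 50 and 115 mm uphill of the stop; this point is 85 mm above the rollers. Their undersides are 81 mm above the rollers: cartons slide beneath them.
- hook (a joint): Angle of the swivel hook, rad. 0: its arm points along the yellow arrow; grows anticlockwise seen from above. Range -3 to 3, stiff enough to stay where it is left (about 2 N at mid-arm moves it).
- hook_axis (a point): Point on the upright turning axis of the hook at the height of the middle of the arm (215 mm above the table); fixed to the base (160 x 110 x 12 mm, grey). Its -x axis is the way the yellow arrow on the base points. Post 24 mm thick, brass hub 36 mm wide that reaches 15 mm above and below this point.
- hook_seat (a point): Point on top of the hook's arm, 65 mm from the turning axis and 5 mm above the arm's middle, where the tag should hang; turns with the hook, its -x axis points outwards along the arm. The level steel arm is 10 mm thick and reaches 105 mm from the axis; its end is turned up and out, to 113 mm from the axis, its top 16 mm above the top of the arm.
- tag_grip (a point): Centre of the black grip tab on top of the green lane tag: tab 12 mm thick (tag's x), 36 mm wide (y), 45 mm high, from 140 to 185 mm above the tag's underside; this point is 165 mm above it. The tag is a flat upright plate, 8 mm thick (x) and 70 mm wide (y), 0.12 kg, that stands on a foot 50 mm (x) by 70 mm.
- tag_eye (a point): Middle of the upper edge of the tag's window, 37 mm below the grip point, 128 mm above the tag's underside; rests on the hook's arm when hung. The window goes through along the tag's x axis, is 46 mm wide (y) and reaches from this point 48 mm down; the tag's z points up.
- last: Bystander: wooden shoe last about 240 mm long, 90 mm high, origin under its middle. Leave alone.
- glue: Bystander: glue jar with a red cap, 60 mm wide, 90 mm high, origin at its underside. Leave alone.
- pitcher: Bystander: brass pitcher, 90 mm wide, 150 mm high, origin at its underside. Leave alone.
Not all that is in view belongs to the job. What is shaped like the part that bears hook but orange is not meant.

How it is judged (in metres and radians):
On the way:
1. all cartons queue at the stop of the lane and the hook points along the arrow, while the tag is not yet on the hook (x of c1_mid in the frame of lane_bed between -0.015 and 0.015 m and z of c1_mid in the frame of lane_bed between 0.022 and 0.043 m and y of c1_mid in the frame of lane_bed between -0.31 and 0 m and linear speed of each of c1, c2, c3, c4, c5 below 0.03 m/s and (y of c1_mid in the frame of lane_bed above -0.039 m or distance between c1_mid and c2_mid below 0.072 m or distance between c1_mid and c3_mid below 0.072 m or distance between c1_mid and c4_mid below 0.072 m or distance between c1_mid and c5_mid below 0.072 m) and x of c2_mid in the frame of lane_bed between -0.015 and 0.015 m and z of c2_mid in the frame of lane_bed between 0.022 and 0.043 m and y of c2_mid in the frame of lane_bed between -0.31 and 0 m and (y of c2_mid in the frame of lane_bed above -0.039 m or distance between c2_mid and c1_mid below 0.072 m or distance between c2_mid and c3_mid below 0.072 m or distance between c2_mid and c4_mid below 0.072 m or distance between c2_mid and c5_mid below 0.072 m) and x of c3_mid in the frame of lane_bed between -0.015 and 0.015 m and z of c3_mid in the frame of lane_bed between 0.022 and 0.043 m and y of c3_mid in the frame of lane_bed between -0.31 and 0 m and (y of c3_mid in the frame of lane_bed above -0.039 m or distance between c3_mid and c1_mid below 0.072 m or distance between c3_mid and c2_mid below 0.072 m or distance between c3_mid and c4_mid below 0.072 m or distance between c3_mid and c5_mid below 0.072 m) and x of c4_mid in the frame of lane_bed between -0.015 and 0.015 m and z of c4_mid in the frame of lane_bed between 0.022 and 0.043 m and y of c4_mid in the frame of lane_bed between -0.31 and 0 m and (y of c4_mid in the frame of lane_bed above -0.039 m or distance between c4_mid and c1_mid below 0.072 m or distance between c4_mid and c2_mid below 0.072 m or distance between c4_mid and c3_mid below 0.072 m or distance between c4_mid and c5_mid below 0.072 m) and x of c5_mid in the frame of lane_bed between -0.015 and 0.015 m and z of c5_mid in the frame of lane_bed between 0.022 and 0.043 m and y of c5_mid in the frame of lane_bed between -0.31 and 0 m and (y of c5_mid in the frame of lane_bed above -0.039 m or distance between c5_mid and c1_mid below 0.072 m or distance between c5_mid and c2_mid below 0.072 m or distance between c5_mid and c3_mid below 0.072 m or distance between c5_mid and c4_mid below 0.072 m) and y of any of c1_mid, c2_mid, c3_mid, c4_mid, c5_mid in the frame of lane_bed above -0.039 m and value of joint hook between -0.25 and 0.25 rad and distance between tag_eye and hook_seat above 0.06 m), for 0.2 s.
At the end, for the whole second after the job is handed in: Every carton rests between the rails, the first against the stop, each next one against the one before (gaps of a few mm); the hook points along the arrow within 0.25 rad; the tag hangs by its window on the hook's arm, upright within 0.3 rad, still and released (x of c1_mid in the frame of lane_bed between -0.015 and 0.015 m and z of c1_mid in the frame of lane_bed between 0.022 and 0.043 m and y of c1_mid in the frame of lane_bed between -0.31 and 0 m and linear speed of each of c1, c2, c3, c4, c5 below 0.03 m/s and (y of c1_mid in the frame of lane_bed above -0.039 m or distance between c1_mid and c2_mid below 0.072 m or distance between c1_mid and c3_mid below 0.072 m or distance between c1_mid and c4_mid below 0.072 m or distance between c1_mid and c5_mid below 0.072 m) and x of c2_mid in the frame of lane_bed between -0.015 and 0.015 m and z of c2_mid in the frame of lane_bed between 0.022 and 0.043 m and y of c2_mid in the frame of lane_bed between -0.31 and 0 m and (y of c2_mid in the frame of lane_bed above -0.039 m or distance between c2_mid and c1_mid below 0.072 m or distance between c2_mid and c3_mid below 0.072 m or distance between c2_mid and c4_mid below 0.072 m or distance between c2_mid and c5_mid below 0.072 m) and x of c3_mid in the frame of lane_bed between -0.015 and 0.015 m and z of c3_mid in the frame of lane_bed between 0.022 and 0.043 m and y of c3_mid in the frame of lane_bed between -0.31 and 0 m and (y of c3_mid in the frame of lane_bed above -0.039 m or distance between c3_mid and c1_mid below 0.072 m or distance between c3_mid and c2_mid below 0.072 m or distance between c3_mid and c4_mid below 0.072 m or distance between c3_mid and c5_mid below 0.072 m) and x of c4_mid in the frame of lane_bed between -0.015 and 0.015 m and z of c4_mid in the frame of lane_bed between 0.022 and 0.043 m and y of c4_mid in the frame of lane_bed between -0.31 and 0 m and (y of c4_mid in the frame of lane_bed above -0.039 m or distance between c4_mid and c1_mid below 0.072 m or distance between c4_mid and c2_mid below 0.072 m or distance between c4_mid and c3_mid below 0.072 m or distance between c4_mid and c5_mid below 0.072 m) and x of c5_mid in the frame of lane_bed between -0.015 and 0.015 m and z of c5_mid in the frame of lane_bed between 0.022 and 0.043 m and y of c5_mid in the frame of lane_bed between -0.31 and 0 m and (y of c5_mid in the frame of lane_bed above -0.039 m or distance between c5_mid and c1_mid below 0.072 m or distance between c5_mid and c2_mid below 0.072 m or distance between c5_mid and c3_mid below 0.072 m or distance between c5_mid and c4_mid below 0.072 m) and y of any of c1_mid, c2_mid, c3_mid, c4_mid, c5_mid in the frame of lane_bed above -0.039 m and value of joint hook between -0.25 and 0.25 rad and x of tag_eye in the frame of hook_seat between -0.045 and 0.04 m and y of tag_eye in the frame of hook_seat between -0.02 and 0.02 m and z of tag_eye in the frame of hook_seat between -0.006 and 0.01 m and angle between tag_eye's own z axis and vertical below 0.3 rad and linear speed of tag below 0.05 m/s and contact force between tag and hook above 0.3 N and contact force between tag and the fingers below 0.1 N); the robot touches nothing.
It fails at once if the wooden shoe last is pushed more than 30 mm or tipped (distance of last from where it was at the start of the episode above 0.03 m).
It fails at once if the glue jar is pushed more than 30 mm or tipped (distance of glue from where it was at the start of the episode above 0.03 m).
It fails at once if the brass pitcher is pushed more than 30 mm or tipped (distance of pitcher from where it was at the start of the episode above 0.03 m).
It fails at once if a carton is dropped into the lane from more than about 3 cm ((z of c1_mid in the frame of lane_bed between 0.046 and 0.4 m and x of c1_mid in the frame of lane_bed between -0.06 and 0.06 m and y of c1_mid in the frame of lane_bed between -0.4 and 0.02 m and linear speed of c1 above 0.6 m/s and contact force between c1 and the fingers below 0.05 N) or (z of c2_mid in the frame of lane_bed between 0.046 and 0.4 m and x of c2_mid in the frame of lane_bed between -0.06 and 0.06 m and y of c2_mid in the frame of lane_bed between -0.4 and 0.02 m and linear speed of c2 above 0.6 m/s and contact force between c2 and the fingers below 0.05 N) or (z of c3_mid in the frame of lane_bed between 0.046 and 0.4 m and x of c3_mid in the frame of lane_bed between -0.06 and 0.06 m and y of c3_mid in the frame of lane_bed between -0.4 and 0.02 m and linear speed of c3 above 0.6 m/s and contact force between c3 and the fingers below 0.05 N) or (z of c4_mid in the frame of lane_bed between 0.046 and 0.4 m and x of c4_mid in the frame of lane_bed between -0.06 and 0.06 m and y of c4_mid in the frame of lane_bed between -0.4 and 0.02 m and linear speed of c4 above 0.6 m/s and contact force between c4 and the fingers below 0.05 N) or (z of c5_mid in the frame of lane_bed between 0.046 and 0.4 m and x of c5_mid in the frame of lane_bed between -0.06 and 0.06 m and y of c5_mid in the frame of lane_bed between -0.4 and 0.02 m and linear speed of c5 above 0.6 m/s and contact force between c5 and the fingers below 0.05 N)).
Of c1, c2, c3, c4, c5 only 3 to 5 are there at a start; the rules pass over those that are not, and their reading is None.
At some moment in a run one of c1, c2, c3, c4, c5 may be knocked a few centimetres aside while the robot is not near it.
It also fails if it takes over 210 s, if anything falls off the work surface, if the arm or the gripper's body presses on something with over 40 N, if the wrist force passes 120 N, or if a joint passes its speed limit or range.

## Working session

There is one attempt and no reset: what is moved stays moved. The work goes in short steps, Python scripts to look and compute and a tool call to move; the robot and the scene stay as the last step left them, time stands still between calls to the robot, and variables do not carry over. Pictures are saved under pics/ and viewed, at most 14 in all, crops included, and the job is handed in when it is done.

Besides the shell and the picture viewer there is one more tool, called after ">>>" in YAML: its name, and indented under it one key for each argument. send_rows: Moves the arm, as the interface text tells. Its arguments: {"type":"object","properties":{"steps":{"type":"array"},"claw":{"type":"number"}},"required":["steps"]}

```bash
mkdir -p pics
cat > h.py <<'E'
import numpy as np, cv2
from workcell import manip
def cap(n,f=None):
    c=manip.capture(n)
    if f: cv2.imwrite('pics/'+f,c['img'][:,:,::-1])
    z=c['z_map'];K=c['intrinsics'];T=c['world_from_camera']
    v,u=np.mgrid[:480,:640]
    P=np.stack([(u-K[0,2])/K[0,0]*z,-(v-K[1,2])/K[1,1]*z,-z],-1)
    W=P@T[:3,:3].T+T[:3,3]; W[z==0]=np.nan
    return c['img'],W,c
E
python3 - <<'E'
from h import *
for n in('top','side'):
    i,W,c=cap(n,n+'0.png'); print({k:np.round(c[k],2).tolist() for k in c if k not in('img','z_map')},c.keys())
    np.savez(n+'0',i=i,W=W)
print(manip.get_obs())
E
```

```text
{'intrinsics': [[482.4, 0.0, 317.63], [0.0, 482.4, 248.33], [0.0, 0.0, 1.0]], 'world_from_camera': [[0.0, 0.99, -0.13, 383.61], [-1.0, 0.0, -0.01, 68.75], [-0.01, 0.13, 0.99, 1451.41], [0.0, 0.0, 0.0, 1.0]]} dict_keys(['img', 'z_map', 'intrinsics', 'world_from_camera'])
{'intrinsics': [[608.28, 0.0, 314.96], [0.0, 608.28, 232.75], [0.0, 0.0, 1.0]], 'world_from_camera': [[-0.97, 0.18, -0.14, 243.41], [-0.23, -0.71, 0.66, 1363.63], [0.02, 0.68, 0.73, 1580.54], [0.0, 0.0, 0.0, 1.0]]} dict_keys(['img', 'z_map', 'intrinsics', 'world_from_camera'])
{'t': 0.1, 'joints': array([-1.25799441e+00,  4.23756344e-01,  1.63060531e+00, -4.21243495e-06,
        1.08858250e+00, -1.90448334e-02]), 'dq': array([ 1.05098512e-05, -1.22700448e-03, -1.83854186e-03, -7.08737073e-04,
        1.27756652e-03, -5.27276121e-04]), 'joint_efforts': array([-9.66084517e-04, -5.45616245e+01, -2.74322605e+01,  6.44062506e-02,
        1.87878718e-02, -2.34192049e-05]), 'tool_pos': array([ 203.46272822, -590.43108035,  221.98771609]), 'tool_rot': array([-3.14024133e+00, -2.20087135e-05,  3.31848689e-01]), 'ft_force': array([ 0.4611437 ,  0.15843589, -0.54578583]), 'ft_torque': array([-0.02502139,  0.03383074, -0.05066136]), 'grip_force': 0.0, 'finger_gap': 88.07678371051597}
```

View pics/top0.png

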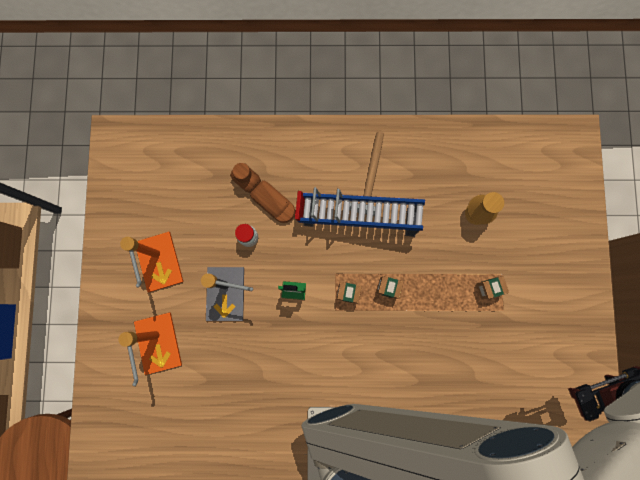

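View pics/side0.png

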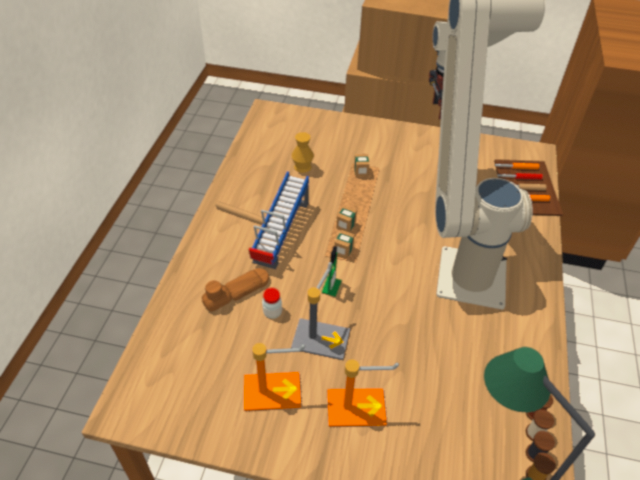

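Run:
```python
from h import *
d=np.load('top0.npz');i,W=d['i'],d['W']
cv2.imwrite('pics/z.png',cv2.resize(i[175:335,190:510,::-1],(800,400),interpolation=cv2.INTER_CUBIC))
def stat(n,m):
    m=m.astype(np.uint8);k,l,s,c=cv2.connectedComponentsWithStats(m)
    for j in range(1,k):
        if s[j,4]<25: continue
        p=W[l==j]; r=cv2.minAreaRect(p[:,:2].astype(np.float32))
        print(n,s[j].tolist(),'rect',np.round(r[0],1),np.round(r[1],1),round(r[2],1),'z',np.round(np.nanpercentile(p[:,2],[5,50,95]),1),'med',np.round(np.nanmedian(p[:,:2],0),1))
v,u=np.mgrid[:480,:640]
roi=(u>190)&(u<515)&(v>150)&(v<335)
z=W[...,2]
stat('cart',roi&(z>60)&(z<76)&(v>270)&(u>325))
stat('mid',roi&(z>20)&(z<200)&(v>265)&(v<320))
stat('arm',roi&(z>205)&(u<300)&(v>255))
stat('hubtop',roi&(z>226)&(u<300)&(v>255))
f=i.astype(int)
stat('blue',roi&(f[...,2]>f[...,0]+60)&(f[...,2]>f[...,1]+40))
stat('red',roi&(f[...,0]>f[...,1]+90)&(f[...,0]>f[...,2]+90))
stat('grn',roi&(f[...,1]>f[...,0]+30)&(f[...,1]>f[...,2]+20))
stat('yel',roi&(f[...,0]>190)&(f[...,1]>150)&(f[...,2]<80))
stat('base',(u>190)&(u<260)&(v>255)&(z>6)&(z<20))
```

```text
cart [378, 276, 26, 22, 386] rect [ 455.  -128.5] [62.1 51.1] 74.1 z [63.1 68.5 73. ] med [ 454.4 -127.5]
cart [482, 276, 27, 23, 406] rect [ 454.5 -427. ] [51.  64.7] 16.6 z [63.5 68.3 73.1] med [ 454.8 -425.7]
cart [337, 282, 25, 21, 383] rect [439.7  -9.4] [61.8 50.6] 79.2 z [64.  68.  72.6] med [439.8  -9.5]
mid [377, 276, 27, 23, 434] rect [ 455.2 -128. ] [62.7 51.3] 73.4 z [41.5 68.2 73. ] med [ 454.3 -126.5]
mid [478, 276, 31, 23, 487] rect [ 454.5 -426.7] [51.1 65.2] 16.6 z [34.3 67.5 72.7] med [ 453.5 -420.7]
mid [337, 282, 25, 21, 404] rect [439.7  -9.1] [62.5 50.7] 79.2 z [60.5 67.8 72.6] med [439.7  -9.4]
mid [215, 285, 13, 4, 35] rect [452.9 353. ] [ 2.6 13.6] 27.5 z [ 29.1  97.6 158. ] med [453.  351.5]
mid [278, 285, 27, 8, 150] rect [447.5 153. ] [69.4 11.9] 85.3 z [ 35.5 144.  187.7] med [445.4 151. ]
arm [201, 274, 52, 17, 329] rect [458.7 309. ] [133.4  33.9] 86.1 z [215.6 226.9 233.8] med [455.3 343.2]
hubtop [201, 274, 14, 14, 155] rect [461.9 358. ] [33.3 34.2] 0.8 z [227.2 230.2 234. ] med [462.9 357.5]
blue [321, 194, 15, 4, 38] rect [717.9  50.4] [41.6  8. ] 
[... 472 characters left out ...]
, 7, 28, 105] rect [689.6 137.5] [10.9 80.8] 83.9 z [88.3 93.3 96.9] med [688.6 136.8]
red [235, 224, 18, 18, 255] rect [611.6 292.2] [45.8 35.7] 35.8 z [85.7 90.2 94.8] med [609.  291.4]
grn [282, 282, 24, 18, 255] rect [448.2 152.1] [67.6 48. ] 84.3 z [  5.7  10.4 139.8] med [441.8 144.9]
grn [385, 290, 10, 6, 26] rect [ 438.3 -124.6] [24.9 12.6] 81.9 z [64.3 68.3 73.5] med [ 437.1 -125.2]
yel [222, 296, 13, 17, 81] rect [402.4 353.7] [44.8 36.3] 39.8 z [ 9.  13.7 19.1] med [397.2 354.3]
base [207, 266, 38, 20, 494] rect [491.1 357.2] [ 57.4 112.7] 0.2 z [ 7.5 12.3 17.1] med [498. 345.]
base [206, 287, 38, 35, 1165] rect [406.5 358.5] [112.  100.5] 89.1 z [ 7.5 12.6 17.5] med [406.1 357.6]
```

View pics/z.png

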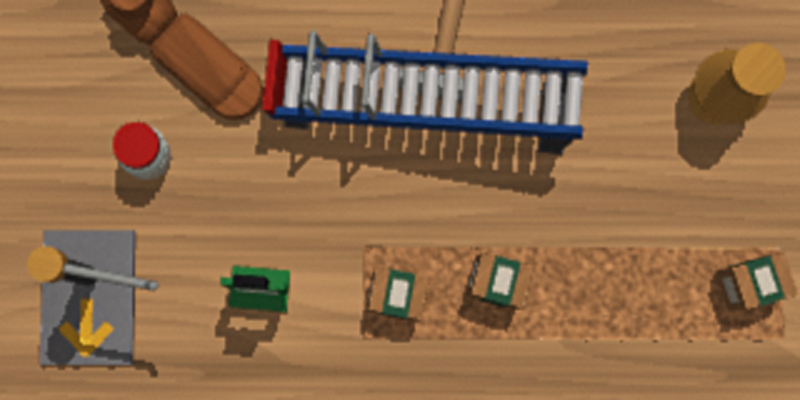

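>>> send_rows:
  steps:
    - [[60,40,-10],10]
    - [[120,80,-30],20]
    - [[180,120,-50],30]
    - [[251,164,-70],40]
    - [[251,164,-70],50]
    - [[251,164,-70],60]
    - [[251,164,-70],70]
    - [[251,164,-70],80]
  claw: 0

```text
t: 1.1
tool_pos: [454.6, -426.4, 152.1]
tool_rot: [-3.141, -0.001, 1.735]
ft_force: [-1.2, 0.1, -1.4]
finger_gap: 87.7
grip_force: 0.0
```

>>> send_rows:
  steps:
    - [[0,0,-40],7.5]
    - [[0,0,-80],7.5]
    - [[0,0,-110],7.5]
    - [[0,0,-124.5],7.5]
    - [[0,0,-124.5],7.5]

```text
t: 1.72
tool_pos: [454.2, -426.5, 27.3]
tool_rot: [-3.141, -0.002, 1.859]
ft_force: [-0.2, -0.3, 1.1]
finger_gap: 87.7
grip_force: 0.0
```

>>> send_rows:
  steps:
    - [[0,0,0],0]
    - [[0,0,0],0]
    - [[0,0,0],0]
    - [[0,0,0],0]
    - [[0,0,0],0]
    - [[0,0,0],0]
  claw: 1

```text
t: 2.48
tool_pos: [454.6, -427.0, 28.6]
tool_rot: [-3.142, 0.0, 1.859]
ft_force: [-2.1, 0.2, 5.9]
finger_gap: 49.6
grip_force: 30.0
```

>>> send_rows:
  steps:
    - [[0,0,50],0]
    - [[0,0,110],0]
    - [[30,45,160],-8]
    - [[60,87,172],-16]
    - [[95,137,172],-22.6]
    - [[130,188,172],-22.6]
    - [[170,245,172],-22.6]
    - [[206.6,298.4,172],-22.6]

```text
t: 3.48
tool_pos: [656.5, -134.3, 199.6]
tool_rot: [-3.141, -0.0, 1.464]
ft_force: [0.5, -0.8, -2.5]
finger_gap: 50.1
grip_force: 30.0
```

Run:
```python
from h import *
i,W,c=cap('top','t1.png')
i2,W2,c2=cap('side')
a=cv2.resize(i[175:335,190:510,::-1],(800,400),interpolation=cv2.INTER_CUBIC)
cv2.imwrite('pics/t1z.png',a)
cv2.imwrite('pics/s1z.png',cv2.resize(i2[150:300,220:420,::-1],(800,600),interpolation=cv2.INTER_CUBIC))
print(manip.get_obs()['tool_pos'],manip.get_obs()['tool_rot'])
f=i2.astype(int);v,u=np.mgrid[:480,:640]
m=(f[...,2]>f[...,0]+60)&(f[...,2]>f[...,1]+40)&(u>240)&(u<320)&(v>165)&(v<270)
p=W2[m]; z0=p[:,2]
# lane frame check
d=np.array([.106,.994]);n=np.array([.994,-.106]);q=p[:,:2]-[688.4,126]
print(np.percentile(q@n,[3,20,50,80,97]),np.percentile(q@d,[3,97]))
top=(z0-60+ (q@d)*np.tan(np.radians(10)))
print('height over plane',np.percentile(top,[50,80,90,95,98]))
```

```text
[ 658.52982565 -130.76450885  199.47239998] [ 3.14077328e+00 -1.68930091e-03  1.46979113e+00]
[nan nan nan nan nan] [nan nan]
height over plane [nan nan nan nan nan]
```

View pics/s1z.png

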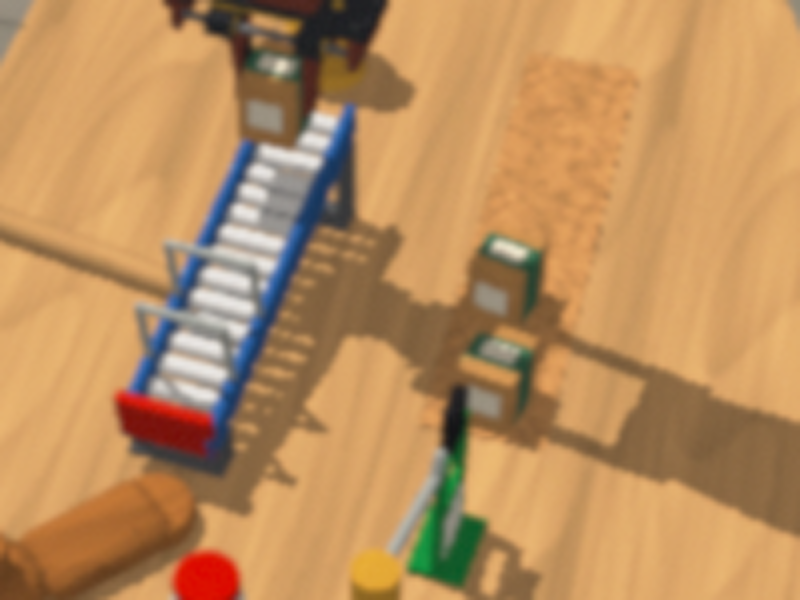

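>>> send_rows:
  steps:
    - [[0,0,0],0]
    - [[0,0,-25],0]
    - [[0,0,-45],0]
    - [[0,0,-55],0]
    - [[0,0,-60],0]
    - [[0,0,-60],0]

```text
t: 4.32
tool_pos: [655.9, -136.4, 140.1]
tool_rot: [-3.141, -0.0, 1.464]
ft_force: [-0.3, -0.7, -1.5]
finger_gap: 49.8
grip_force: 30.0
```

>>> send_rows:
  steps:
    - [[0,0,-1],0]
    - [[0,0,-2],0]
    - [[0,0,-3],0]
    - [[0,0,-3],0]

```text
t: 4.82
tool_pos: [655.9, -136.2, 137.2]
tool_rot: [-3.142, 0.0, 1.465]
ft_force: [0.7, 0.3, -2.2]
finger_gap: 49.9
grip_force: 30.0
```

>>> send_rows:
  steps:
    - [[4.4,-0.5,0],0]
    - [[4.4,-0.5,-1],0]
    - [[4.4,-0.5,-2],0]
    - [[4.4,-0.5,-3],0]
    - [[4.4,-0.5,-3],0]

```text
t: 5.45
tool_pos: [660.8, -136.9, 136.0]
tool_rot: [3.14, 0.0, 1.465]
ft_force: [-3.6, 0.9, 9.1]
finger_gap: 50.0
grip_force: 30.0
```

>>> send_rows:
  steps:
    - [[0,0,1],0]
    - [[0,0,1],0]
    - [[0,0,1],0]
    - [[0,0,1],0]
    - [[0,0,1],0]
    - [[0,0,30],0]
    - [[0,0,60],0]
    - [[0,0,80],0]
  claw: 0

```text
t: 6.45
tool_pos: [660.7, -136.8, 215.6]
tool_rot: [3.14, 0.0, 1.465]
ft_force: [-0.8, 0.6, 0.4]
finger_gap: 87.6
grip_force: 0.0
```

```bash
cat > look.py <<'E'
from h import *
import sys
i,W,c=cap('top'); z=W[...,2]; v,u=np.mgrid[:480,:640]
cv2.imwrite('pics/'+sys.argv[1],cv2.resize(i[175:335,190:510,::-1],(800,400),interpolation=cv2.INTER_CUBIC))
def stat(n,m,mn=60):
    k,l,s,_=cv2.connectedComponentsWithStats(m.astype(np.uint8))
    for j in range(1,k):
        if s[j,4]<mn: continue
        p=W[l==j]; r=cv2.minAreaRect(p[:,:2].astype(np.float32))
        print(n,s[j].tolist(),'rect',np.round(r[0],1),np.round(r[1],1),round(r[2],1),'z',np.round(np.median(p[:,2]),1))
stat('mat',(v>265)&(v<325)&(u>325)&(u<515)&(z>60)&(z<76))
q=W[...,:2]-[688.4,126]; ly=q@[.106,.994]; lx=q@[.994,-.106]
h=(z-60)*np.cos(.1745)+ly*np.sin(.1745); Y=ly*np.cos(.1745)-(z-60)*np.sin(.1745)
m=(np.abs(lx)<45)&(Y>-380)&(Y<20)&(h>58)&(h<72)
k,l,s,_=cv2.connectedComponentsWithStats(m.astype(np.uint8))
for j in range(1,k):
    if s[j,4]>40: b=l==j; print('lane x',np.round(np.percentile(lx[b],[2,98]),1),'Y',np.round(np.percentile(Y[b],[2,98]),1),'h',np.round(np.median(h[b]),1),s[j,4])
o=manip.get_obs();print(o['t'],o['tool_pos'],np.degrees(o['tool_rot'][2]))
E
python3 look.py t2.png
```

```text
mat [337, 282, 25, 21, 381] rect [439.8  -9.4] [61.9 50.8] 79.1 z 68.4
lane x [-23.8  25.2] Y [-220.  -160.3] h 65.3 417
6.5 [ 661.88920294 -137.07133312  218.2204344 ] 83.91058238681026
```

View pics/t2.png

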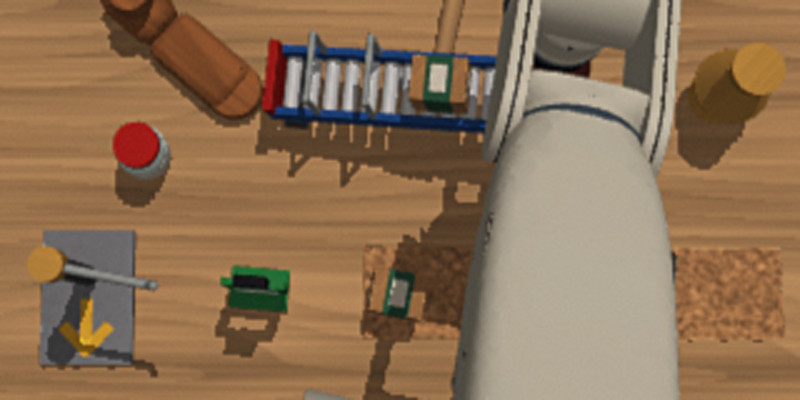

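>>> send_rows:
  steps:
    - [[-40,24,0],-5]
    - [[-80,47,0],-5]
    - [[-120,70,0],-5]
    - [[-165,95,-20],-5]
    - [[-222,127.5,-50],-5]
    - [[-222,127.5,-50],-5]
    - [[-222,127.5,-50],-5]
    - [[-222,127.5,-50],-5]

```text
t: 7.5
tool_pos: [440.4, -9.7, 164.9]
tool_rot: [3.139, -0.0, 1.377]
ft_force: [-0.1, 0.5, 0.1]
finger_gap: 87.8
grip_force: 0.0
```

```bash
sed -i "s/cap('top')/cap('top');i3,W3,_=cap('side')/" look.py
cat >> look.py <<'E'
cv2.imwrite('pics/s'+sys.argv[1],cv2.resize(i3[120:360,220:420,::-1],(500,600),interpolation=cv2.INTER_CUBIC))
b=(W3[...,2]>64)&(W3[...,2]<72)&(W3[...,0]>380)&(W3[...,0]<540)&(W3[...,1]>-520)&(W3[...,1]<80)
W=W3; stat('sidemat',b)
E
python3 look.py t3.png
```

```text
mat [394, 279, 10, 19, 121] rect [ 451.8 -151.3] [52.  25.8] 1.3 z 69.1
lane x [-24.6  24.6] Y [-106.5  -67.2] h 65.2 266
lane x [-23.6  24.2] Y [-128.4 -115.9] h 64.9 85
7.6 [439.98712813  -9.69993995 164.68659114] 78.8733974171468
sidemat [338, 206, 19, 16, 135] rect [ 453.  -126.3] [68.7 52.2] 77.7 z 68.2
sidemat [334, 230, 20, 17, 145] rect [438.3  -7.5] [67.  49.9] 80.6 z 67.8
```

>>> send_rows:
  steps:
    - [[0,0,-50],0]
    - [[0,0,-95],0]
    - [[0,0,-125],0]
    - [[0,0,-136.5],0]
    - [[0,0,-136.5],0]

```text
t: 8.22
tool_pos: [438.7, -9.4, 27.5]
tool_rot: [-3.141, 0.0, 1.377]
ft_force: [-0.3, -0.1, -0.0]
finger_gap: 87.9
grip_force: 0.0
```

>>> send_rows:
  steps:
    - [[0,0,0],0]
    - [[0,0,0],0]
    - [[0,0,0],0]
    - [[0,0,0],0]
    - [[0,0,0],0]
    - [[0,0,60],0]
    - [[0,0,110],0]
    - [[0,0,170],0]
  claw: 1

```text
t: 9.22
tool_pos: [437.2, -9.1, 198.5]
tool_rot: [-3.139, 0.0, 1.377]
ft_force: [1.6, 0.5, -2.2]
finger_gap: 50.1
grip_force: 30.0
```

>>> send_rows:
  steps:
    - [[35,-20,3],5]
    - [[70,-40,3],5]
    - [[105,-61,3],5]
    - [[140,-81,3],5]
    - [[175,-101,3],5]
    - [[200,-116,3],5]
    - [[221,-127.5,3],5]
    - [[221,-127.5,3],5]

```text
t: 10.22
tool_pos: [659.7, -137.3, 199.6]
tool_rot: [-3.141, -0.0, 1.464]
ft_force: [0.2, -0.2, -2.4]
finger_gap: 49.8
grip_force: 30.0
```

>>> send_rows:
  steps:
    - [[1,0,-20],0]
    - [[1,0,-40],0]
    - [[1,0,-53],0]
    - [[1,0,-59],0]
    - [[1,0,-61],0]
    - [[1,0,-62],0]
    - [[1,0,-63],0]
    - [[1,0,-63],0]

```text
t: 11.22
tool_pos: [660.5, -136.7, 138.0]
tool_rot: [3.141, 0.0, 1.465]
ft_force: [-0.6, -0.9, -1.8]
finger_gap: 49.5
grip_force: 30.0
```

>>> send_rows:
  steps:
    - [[0,0,-1],0]
    - [[0,0,-2],0]
    - [[0,0,-2],0]

```text
t: 11.6
tool_pos: [660.3, -136.7, 135.7]
tool_rot: [-3.142, 0.0, 1.465]
ft_force: [0.4, -0.4, -2.1]
finger_gap: 49.9
grip_force: 30.0
```

>>> send_rows:
  steps:
    - [[0,0,-1],0]
    - [[0,0,-2],0]
    - [[0,0,-2],0]

```text
t: 11.98
tool_pos: [660.4, -136.8, 135.4]
tool_rot: [3.141, 0.0, 1.465]
ft_force: [-4.5, 0.2, 9.9]
finger_gap: 49.8
grip_force: 30.0
```

Contact; release, rise, and go above B.

>>> send_rows:
  steps:
    - [[0,0,1],0]
    - [[0,0,1],0]
    - [[0,0,1],0]
    - [[0,0,1],0]
    - [[0,0,1],0]
    - [[0,0,30],0]
    - [[0,0,60],0]
    - [[0,0,80],0]
  claw: 0

```text
t: 12.98
tool_pos: [660.7, -136.8, 215.1]
tool_rot: [3.14, 0.0, 1.465]
ft_force: [0.2, -0.3, -0.9]
finger_gap: 87.7
grip_force: 0.0
```

>>> send_rows:
  steps:
    - [[-60,0,0],0]
    - [[-120,0,0],0]
    - [[-180,0,0],0]
    - [[-180,0,0],0]
    - [[-180,-60,0],0]
    - [[-180,-115,0],0]
    - [[-180,-115,0],0]
    - [[-180,-115,0],0]

```text
t: 13.98
tool_pos: [480.6, -251.6, 213.4]
tool_rot: [-3.141, -0.001, 1.464]
ft_force: [0.0, -0.7, -0.7]
finger_gap: 87.8
grip_force: 0.0
```

```bash
python3 look.py t4.png
```

```text
mat [378, 276, 26, 23, 393] rect [ 455.2 -128.3] [62.1 51.1] 74.6 z 68.2
lane x [-25.1  25.4] Y [-40.2  -1. ] h 65.3 255
lane x [-24.4  23.7] Y [-62.1 -50.1] h 65.3 85
lane x [-25.2  22.9] Y [-106.9  -75.8] h 65.0 200
lane x [-25.2  23.3] Y [-137.2 -116.1] h 64.1 149
14.075 [ 480.51125853 -250.69702395  213.49891737] 83.96973637233185
sidemat [338, 205, 18, 17, 130] rect [ 454.1 -127.7] [68.7 52.7] 76.8 z 68.5
```

View pics/t4.png

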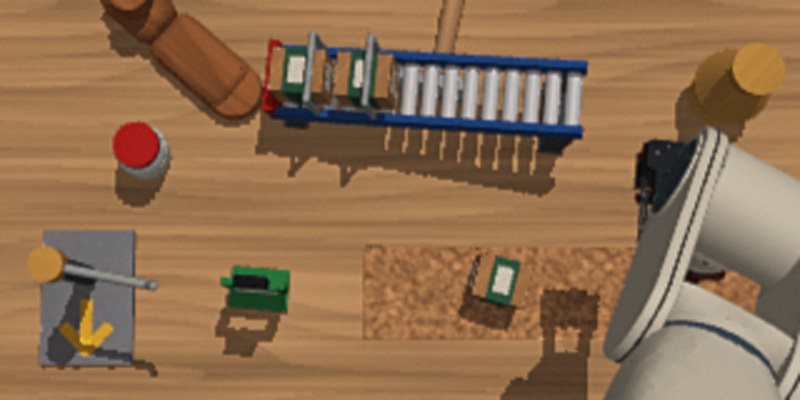

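>>> send_rows:
  steps:
    - [[-12,60,0],-9.5]
    - [[-25.3,123,-30],-9.5]
    - [[-25.3,123,-80],-9.5]
    - [[-25.3,123,-125],-9.5]
    - [[-25.3,123,-160],-9.5]
    - [[-25.3,123,-180],-9.5]
    - [[-25.3,123,-186],-9.5]
    - [[-25.3,123,-186],-9.5]

```text
t: 15.08
tool_pos: [455.2, -128.2, 27.9]
tool_rot: [-3.142, -0.0, 1.3]
ft_force: [-0.0, -0.9, 0.2]
finger_gap: 87.9
grip_force: 0.0
```

>>> send_rows:
  steps:
    - [[0,0,0],0]
    - [[0,0,0],0]
    - [[0,0,0],0]
    - [[0,0,0],0]
    - [[0,0,0],0]
    - [[0,0,60],0]
    - [[0,0,110],0]
    - [[0,0,170],0]
  claw: 1

```text
t: 16.08
tool_pos: [454.0, -128.4, 198.4]
tool_rot: [-3.139, -0.0, 1.299]
ft_force: [0.6, -0.0, -3.4]
finger_gap: 49.8
grip_force: 30.0
```

>>> send_rows:
  steps:
    - [[40,-2,3],5]
    - [[80,-4,3],9.4]
    - [[120,-6,3],9.4]
    - [[155,-7,3],9.4]
    - [[185,-8,3],9.4]
    - [[205.5,-8.5,3],9.4]
    - [[205.5,-8.5,3],9.4]
    - [[205.5,-8.5,3],9.4]

```text
t: 17.08
tool_pos: [659.2, -137.1, 199.9]
tool_rot: [-3.139, -0.0, 1.463]
ft_force: [-0.2, 0.2, -2.6]
finger_gap: 50.1
grip_force: 30.0
```

>>> send_rows:
  steps:
    - [[0,0,-20],0]
    - [[0,0,-40],0]
    - [[0,0,-53],0]
    - [[0,0,-59],0]
    - [[0,0,-62],0]
    - [[0,0,-64],0]
    - [[0,0,-65],0]
    - [[0,0,-65],0]

```text
t: 18.08
tool_pos: [660.7, -137.3, 136.0]
tool_rot: [3.141, 0.0, 1.463]
ft_force: [0.7, 0.5, -3.1]
finger_gap: 49.7
grip_force: 30.0
```

>>> send_rows:
  steps:
    - [[0,0,-1],0]
    - [[0,0,-2],0]
    - [[0,0,-2],0]

```text
t: 18.45
tool_pos: [660.8, -137.4, 135.3]
tool_rot: [3.141, 0.0, 1.463]
ft_force: [-3.7, 0.2, 7.3]
finger_gap: 49.8
grip_force: 30.0
```

>>> send_rows:
  steps:
    - [[0,0,0],0]
    - [[0,0,0],0]
    - [[0,0,0],0]
    - [[0,0,0],0]
    - [[0,0,0],0]
    - [[0,0,30],0]
    - [[0,0,60],0]
    - [[0,0,100],0]
  claw: 0

```text
t: 19.45
tool_pos: [659.9, -137.1, 233.7]
tool_rot: [-3.14, -0.0, 1.463]
ft_force: [0.7, -0.1, 0.4]
finger_gap: 87.5
grip_force: 0.0
```

>>> send_rows:
  steps:
    - [[-20,30,40],0]
    - [[-40,80,60],0]
    - [[-60,135,60],0]
    - [[-75,190,60],0]
    - [[-90,245,60],0]
    - [[-105,300,60],0]
    - [[-115,360,60],0]
    - [[-120,420,60],0]
  claw: 1

```text
t: 20.45
tool_pos: [539.8, 284.6, 294.0]
tool_rot: [3.141, -0.0, 1.463]
ft_force: [0.3, 0.0, -0.3]
finger_gap: 11.2
grip_force: 0.0
```

```bash
python3 look.py t5.png
python3 - <<'E'
from h import *
d=np.load('top0.npz');i,W=d['i'],d['W'];z=W[...,2];v,u=np.mgrid[:480,:640]
roi=(u>190)&(u<300)&(v>255)&(v<335)
for n,lo,hi in(('arm',205,240),):
    m=roi&(z>lo)&(z<hi)&(u>217)
    p=W[m]; r=cv2.fitLine(p[:,:2].astype(np.float32),cv2.DIST_L2,0,.01,.01).ravel();print(n,r,p[:,:2].min(0),p[:,:2].max(0),np.median(p[:,2]))
e=np.load('side0.npz');W2=e['W'];z2=W2[...,2]
for n,Q in(('top',W),('side',W2)):
    b=(Q[...,0]>400)&(Q[...,0]<500)&(Q[...,1]>100)&(Q[...,1]<200)
    for lo,hi in((1,12),(20,80),(60,130),(143,190)):
        p=Q[b&(Q[...,2]>lo)&(Q[...,2]<hi)]
        if len(p)>5:
            r=cv2.minAreaRect(p[:,:2].astype(np.float32));print(n,lo,hi,len(p),np.round(r[0],1),np.round(r[1],1),round(r[2],1),p[:,2].max())
    b=(Q[...,2]>225)&(Q[...,0]>430)&(Q[...,0]<500)&(Q[...,1]>325)&(Q[...,1]<390)
    p=Q[b];r=cv2.minAreaRect(p[:,:2].astype(np.float32));print('hub',r,np.median(p[:,2]))
    b=(Q[...,2]>7)&(Q[...,2]<17)&(Q[...,0]>350)&(Q[...,0]<540)&(Q[...,1]>290)&(Q[...,1]<430)
    p=Q[b];r=cv2.minAreaRect(p[:,:2].astype(np.float32));print('base',r)
E
```

```text
lane x [-24.8  24.7] Y [-40.2  -0.8] h 65.3 255
lane x [-24.4  24.8] Y [-106.5  -50.7] h 65.2 369
lane x [-24.1  25.3] Y [-184.9 -117.2] h 65.5 462
20.55 [539.57339012 287.81542596 293.70673753] 84.09936402005246
arm [1.9310936e-01 9.8117721e-01 4.4891348e+02 2.8989783e+02] [437.65792425 243.5855188 ] [461.40204794 334.10869219] 219.57180087178608
top 1 12 507 [450.  150.1] [98.8 99.6] 0.1 11.948510728297833
top 20 80 31 [443.3 153.2] [68.9  2.4] 86.3 79.20641236368942
top 60 130 26 [443.7 153.1] [ 6.8 69.4] 0.7 114.09533220109415
top 143 190 74 [447.6 154. ] [65.  11.9] 84.4 189.71317961362956
hub ((463.5712890625, 354.00421142578125), (35.16110610961914, 43.48279571533203), 22.858842849731445) 230.18841514513406
base ((444.00439453125, 355.5409851074219), (177.34725952148438, 123.71392822265625), 4.581437587738037)
side 1 12 288 [450.1 148.9] [99.1 99.2] 88.8 11.98014739916266
side 20 80 107 [439.7 154.8] [39.8 72.7] 9.6 79.78571225530504
side 60 130 108 [444.7 154. ] [77.2 10. ] 87.6 129.5923799667305
side 143 190 79 [445.5 154.6] [41.4 13.7] 85.3 189.2485825750523
hub ((460.073974609375, 359.40118408203125), (33.42725372314453, 40.60154342651367), 13.898984909057617) 229.82622664505107
base ((446.55023193359375, 361.3755187988281), (136.67515563964844, 185.60516357421875), 89.87693786621094)
```

>>> send_rows:
  steps:
    - [[-20,-4,0],0]
    - [[-40,-5,-20],0]
    - [[-40,-5,-50],0]
    - [[-40,-5,-75],0]
    - [[-40,-5,-88],0]
    - [[-40,-5,-88],0]

```text
t: 21.3
tool_pos: [500.3, 277.2, 205.1]
tool_rot: [-3.14, 0.001, 1.462]
ft_force: [0.3, 0.4, -0.0]
finger_gap: 0.4
grip_force: 0.0
```

>>> send_rows:
  steps:
    - [[-16,3,0],0]
    - [[-32,6,0],0]
    - [[-44,6.5,0],0]
    - [[-55.5,7.6,0],0]
    - [[-68,12,0],0]
    - [[-79.4,18,0],0]
    - [[-90,27,0],0]
    - [[-98.6,37,0],0]

```text
t: 22.3
tool_pos: [401.1, 315.2, 205.5]
tool_rot: [-3.141, 0.001, 1.463]
ft_force: [2.3, -1.6, 0.5]
finger_gap: 0.9
grip_force: 1.0
```

>>> send_rows:
  steps:
    - [[-3,7,0],0]
    - [[-6,14,0],0]
    - [[-9,20,0],0]
    - [[-11,26,0],0]
    - [[-11,26,0],0]

```text
t: 22.92
tool_pos: [390.7, 341.2, 205.6]
tool_rot: [-3.141, -0.0, 1.463]
ft_force: [-0.7, -0.9, 0.0]
finger_gap: 0.5
grip_force: 0.0
```

>>> send_rows:
  steps:
    - [[0,-20,0],0]
    - [[0,-50,0],0]
    - [[0,-80,20],0]
    - [[0,-110,60],0]
    - [[0,-150,80],0]
    - [[0,-200,80],0]
    - [[0,-200,80],0]
  claw: 0

```text
t: 23.8
tool_pos: [390.1, 137.6, 285.8]
tool_rot: [3.141, 0.0, 1.458]
ft_force: [-0.1, 0.2, 0.1]
finger_gap: 67.1
grip_force: 0.0
```

```bash
python3 look.py t6.png
python3 - <<'E'
from h import *
i,W,c=cap('top');z=W[...,2]
m=(W[...,0]>300)&(W[...,0]<440)&(W[...,1]>300)&(W[...,1]<420)&(z>205)&(z<240)
p=W[m]; r=cv2.fitLine(p[:,:2].astype(np.float32),cv2.DIST_L2,0,.01,.01).ravel();print(len(p),r,p[:,:2].min(0),p[:,:2].max(0))
E
```

```text
lane x [-25.1  24.7] Y [-40.6  -1.3] h 65.1 259
lane x [-24.6  24.4] Y [-106.4  -50.4] h 65.3 367
lane x [-24.2  25.4] Y [-184.4 -117.3] h 65.2 466
23.9 [390.62302567 139.98045276 285.73181254] 83.67457424740938
153 [ 9.9999917e-01 -1.2811669e-03  3.9185938e+02  3.5796411e+02] [345.38773032 353.49814541] [438.42079019 364.65377852]
```

View pics/t6.png

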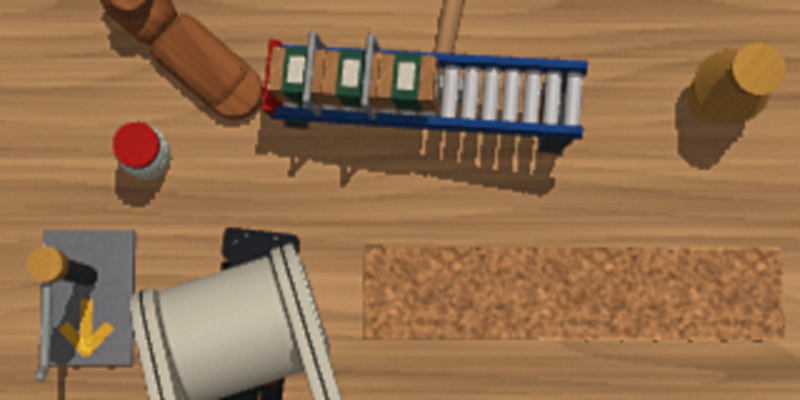

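>>> send_rows:
  steps:
    - [[28,8,0],1.3]
    - [[56.5,16.5,-5],1.3]
    - [[56.5,16.5,-40],1.3]
    - [[56.5,16.5,-80],1.3]
    - [[56.5,16.5,-115],1.3]
    - [[56.5,16.5,-130],1.3]
    - [[56.5,16.5,-136],1.3]
    - [[56.5,16.5,-136],1.3]

```text
t: 24.95
tool_pos: [447.9, 157.7, 150.1]
tool_rot: [3.141, -0.0, 1.486]
ft_force: [0.4, -0.4, -0.1]
finger_gap: 88.0
grip_force: 0.0
```

>>> send_rows:
  steps:
    - [[0,0,0],0]
    - [[0,0,0],0]
    - [[0,0,0],0]
    - [[0,0,0],0]
    - [[0,0,0],0]
    - [[0,0,0],0]
    - [[0,0,0],0]
    - [[0,0,0],0]
  claw: 1

```text
t: 25.95
tool_pos: [447.4, 157.3, 149.6]
tool_rot: [-3.142, 0.0, 1.485]
ft_force: [1.7, -0.5, -1.8]
finger_gap: 12.1
grip_force: 30.0
```

>>> send_rows:
  steps:
    - [[0,0,30],0]
    - [[0,0,70],0]
    - [[-20,15,105],1]
    - [[-50,35,119],2]
    - [[-80,55,119],3]
    - [[-105,78,119],4.9]
    - [[-127.5,100,119],4.9]
    - [[-127.5,100,119],4.9]

```text
t: 26.95
tool_pos: [318.6, 258.0, 268.6]
tool_rot: [-3.141, 0.0, 1.574]
ft_force: [-0.7, 0.1, -1.2]
finger_gap: 11.7
grip_force: 30.0
```

>>> send_rows:
  steps:
    - [[0,25,0],0]
    - [[0,50,0],0]
    - [[0,75,0],0]
    - [[0,95,0],0]
    - [[0,104,0],0]
    - [[0,104,0],0]
    - [[0,104,0],0]

```text
t: 27.82
tool_pos: [319.8, 360.6, 268.5]
tool_rot: [-3.141, 0.001, 1.571]
ft_force: [0.1, -0.5, -0.9]
finger_gap: 11.7
grip_force: 30.0
```

Run:
```python
from h import *
i,W,c=cap('side'); i2,W2,c2=cap('top')
cv2.imwrite('pics/h1.png',cv2.resize(i[240:390,250:450,::-1],(800,600),interpolation=cv2.INTER_CUBIC))
f=i.astype(int); g=(f[...,1]>f[...,0]+30)&(f[...,1]>f[...,2]+20)&(W[...,2]>60)&(W[...,0]>250)&(W[...,0]<420)&(W[...,1]>300)&(W[...,1]<420)
p=W[g]; 
for lo,hi in((60,130),(130,150),(150,200),(200,250),(250,300)):
    q=p[(p[:,2]>lo)&(p[:,2]<hi)]
    if len(q): print(lo,hi,len(q),np.round(np.percentile(q,[2,50,98],axis=0),1).tolist())
o=manip.get_obs();print(o['tool_pos'],np.degrees(o['tool_rot']))
```

```text
60 130 144 [[297.2, 326.6, 120.6], [312.9, 361.2, 127.2], [341.7, 390.4, 129.7]]
130 150 105 [[297.9, 329.8, 130.1], [318.0, 371.2, 132.3], [339.8, 393.2, 149.3]]
150 200 37 [[315.4, 344.2, 154.9], [318.8, 389.8, 175.0], [323.6, 393.7, 198.5]]
200 250 30 [[315.6, 343.3, 201.4], [317.5, 389.9, 213.4], [323.5, 395.0, 245.1]]
250 300 16 [[315.5, 370.4, 251.1], [317.8, 383.4, 259.3], [320.5, 391.9, 264.7]]
[319.88085367 360.66924302 268.68297876] [-1.79995253e+02  1.31101644e-02  8.99815927e+01]
```

View pics/h1.png

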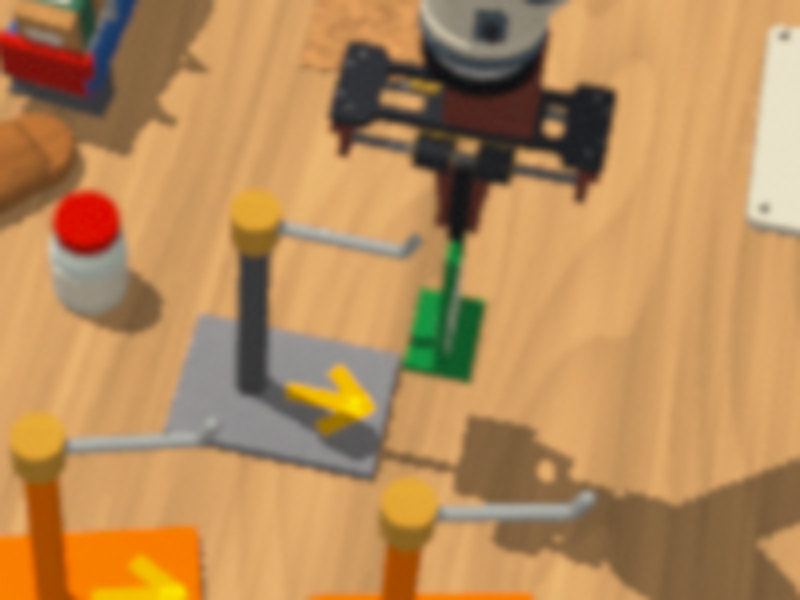

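>>> send_rows:
  steps:
    - [[8,-1,0],0]
    - [[16,-1,0],0]
    - [[24,-1,0],0]
    - [[32,-1,0],0]
    - [[40,-1,0],0]
    - [[48,-1,0],0]
    - [[48,-1,0],0]

```text
t: 28.8
tool_pos: [368.4, 360.3, 268.6]
tool_rot: [-3.142, -0.0, 1.57]
ft_force: [-0.2, -0.6, -1.4]
finger_gap: 11.7
grip_force: 30.0
```

>>> send_rows:
  steps:
    - [[10,0,0],0]
    - [[20,0,0],0]
    - [[27,0,0],0]
    - [[27,0,-8],0]
    - [[27,0,-16],0]
    - [[27,0,-22],0]
    - [[27,0,-22],0]

```text
t: 29.68
tool_pos: [394.4, 360.0, 245.9]
tool_rot: [-3.14, 0.001, 1.571]
ft_force: [0.5, 0.2, -1.4]
finger_gap: 11.8
grip_force: 30.0
```

Threaded freely; lower gently onto the arm.

>>> send_rows:
  steps:
    - [[0,0,-1],0]
    - [[0,0,-2],0]
    - [[0,0,-3],0]
    - [[0,0,-4],0]
    - [[0,0,-4],0]

```text
t: 30.3
tool_pos: [394.9, 360.3, 242.6]
tool_rot: [-3.142, 0.0, 1.571]
ft_force: [-0.2, -0.2, -1.0]
finger_gap: 11.8
grip_force: 30.0
```

>>> send_rows:
  steps:
    - [[0,0,-1],0]
    - [[0,0,-1.5],0]
    - [[0,0,-1.5],0]

```text
t: 30.68
tool_pos: [395.0, 360.3, 241.4]
tool_rot: [3.141, -0.0, 1.571]
ft_force: [-0.6, -1.0, 1.0]
finger_gap: 12.2
grip_force: 30.0
```

Run:
```python
from h import *
i,W,c=cap('side')
cv2.imwrite('pics/h2.png',cv2.resize(i[240:390,250:450,::-1],(800,600),interpolation=cv2.INTER_CUBIC))
o=manip.get_obs();print(o['tool_pos'],o['ft_force'])
```

```text
[394.93046018 360.30142336 241.32053526] [0.09305144 0.12667578 1.28539801]
```

View pics/h2.png

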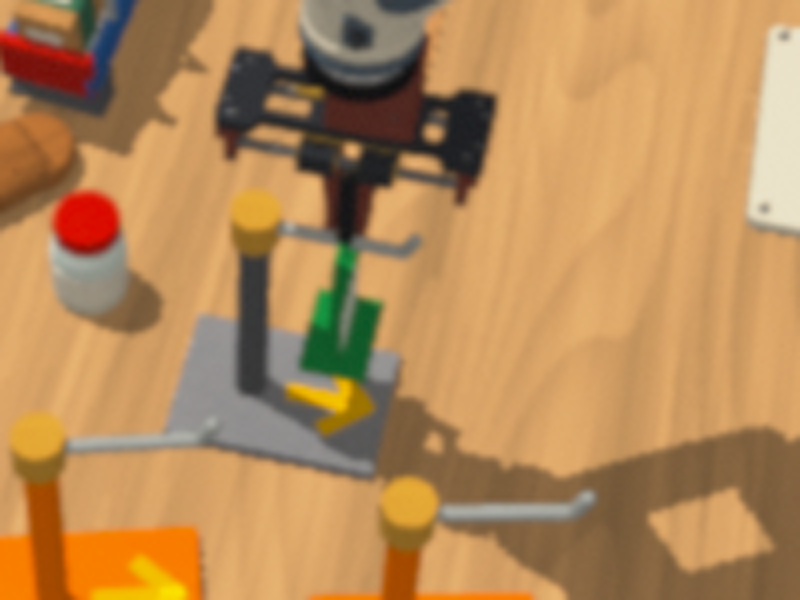

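>>> send_rows:
  steps:
    - [[0,0,0.5],0]
    - [[0,0,0.5],0]
    - [[0,0,0.5],0]
    - [[0,0,0.5],0]
    - [[0,0,0.5],0]
  claw: 0.6

```text
t: 31.35
tool_pos: [394.9, 360.3, 241.7]
tool_rot: [-3.142, 0.0, 1.571]
ft_force: [-0.3, 1.1, 0.4]
finger_gap: 35.0
grip_force: 0.0
```

>>> send_rows:
  steps:
    - [[0,0,5],0]
    - [[0,0,12],0]
    - [[0,0,22],0]
    - [[0,0,35],0]
    - [[0,0,55],0]
    - [[0,0,80],0]
    - [[0,-30,110],0]
    - [[0,-80,120],0]

```text
t: 32.35
tool_pos: [395.7, 280.7, 364.4]
tool_rot: [3.138, -0.002, 1.573]
ft_force: [1.1, -1.4, 0.5]
finger_gap: 35.1
grip_force: 0.0
```

>>> send_rows:
  steps:
    - [[0,-50,0],0]
    - [[0,-100,0],0]
    - [[0,-150,0],0]
    - [[0,-200,0],0]
    - [[0,-200,0],0]
    - [[0,-200,0],0]
    - [[0,-200,0],0]
    - [[0,-200,0],0]

```text
t: 33.35
tool_pos: [394.9, 81.2, 361.7]
tool_rot: [-3.141, -0.0, 1.573]
ft_force: [-0.5, -0.2, 0.5]
finger_gap: 35.0
grip_force: 0.0
```

```bash
python3 look.py t9.png
python3 - <<'E'
from h import *
for k in(0,1):
    i,W,c=cap('side')
    f=i.astype(int); g=(f[...,1]>f[...,0]+30)&(f[...,1]>f[...,2]+20)&(W[...,2]>60)&(W[...,0]>300)&(W[...,0]<450)&(W[...,1]>300)&(W[...,1]<420)
    p=W[g]
    for lo,hi in((60,115),(115,165),(165,215),(215,260)):
        q=p[(p[:,2]>lo)&(p[:,2]<hi)]
        if len(q): print(lo,hi,len(q),np.round(np.percentile(q,[2,50,98],axis=0),1).tolist())
cv2.imwrite('pics/h3.png',cv2.resize(i[240:390,250:450,::-1],(800,600),interpolation=cv2.INTER_CUBIC))
E
```

```text
lane x [-24.7  24.7] Y [-40.7  -1.1] h 65.4 254
lane x [-24.8  24.4] Y [-106.5  -51.2] h 65.3 368
lane x [-24.4  25.5] Y [-185.  -117.4] h 65.4 470
33.45 [394.88087949  80.98678916 361.60788943] 90.09515182070504
60 115 227 [[371.0, 330.6, 94.2], [388.1, 372.3, 102.1], [416.4, 397.5, 109.4]]
115 165 38 [[390.5, 336.7, 115.8], [393.2, 390.9, 137.5], [398.2, 397.2, 160.8]]
165 215 54 [[390.5, 333.9, 165.5], [392.5, 387.5, 176.2], [397.7, 396.7, 212.0]]
215 260 22 [[390.6, 366.8, 218.0], [392.7, 382.6, 229.7], [395.8, 393.7, 237.3]]
60 115 227 [[371.2, 332.1, 93.9], [388.1, 373.0, 102.7], [416.2, 396.6, 110.4]]
115 165 43 [[390.7, 335.2, 116.0], [392.6, 391.8, 143.9], [398.1, 396.7, 164.3]]
165 215 49 [[390.3, 332.4, 166.0], [392.9, 387.6, 177.6], [397.4, 395.4, 212.6]]
215 260 21 [[390.5, 365.1, 216.3], [392.8, 385.1, 229.8], [395.0, 393.5, 236.4]]
```

View pics/h3.png

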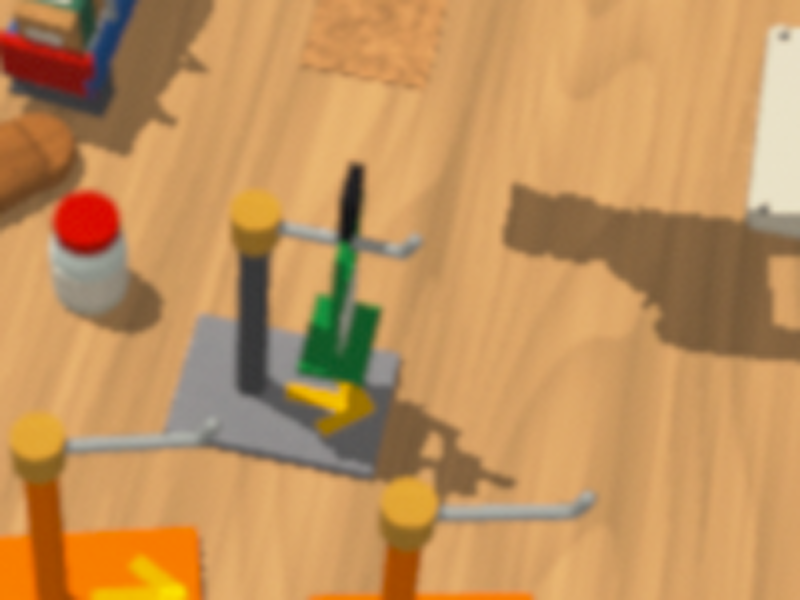

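View pics/t9.png

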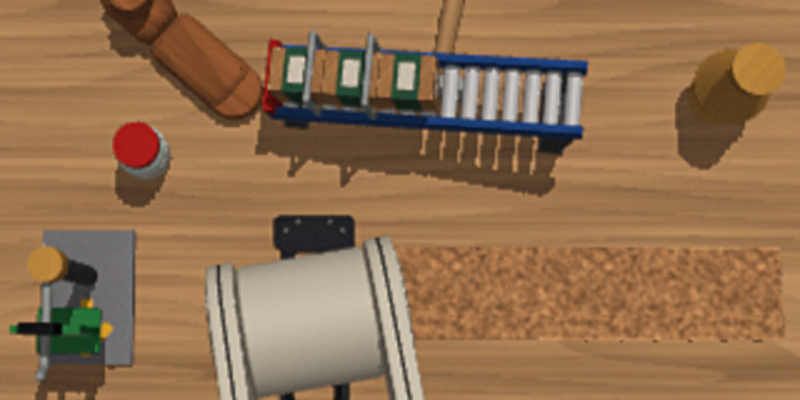

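```bash
python3 -c "
from workcell import manip
print(manip.close_job())"
```

```text
the job is handed in; nothing more can be done
None
```

The job is handed in: by the last camera check, all three cartons were queued closely against the red stop, the hook pointed along its arrow and the green tag hung freely on it by its window, with the shoe last, glue jar and pitcher untouched; no verdict came back on hand-in.

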